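# Test the hinges of coin-cell clamps and sort them to stock or repair

## Robot

A 7-joint arm with a two-finger parallel gripper is mounted at the origin on the work surface. World frame = base frame: x ahead of the robot, y to its left, z up, the work surface at z = 0. Lengths are in m, angles in rad, forces in N, time in s.
With the tool pointing down it reaches from about 0.4 to 0.85 m from the base axis. Payload 4.5 kg.
Tool frame: the origin (TCP) lies on the centre line of the jaws, within the pads' length; the fingertips stand 11 mm ahead of it and the grasp point (between the pads) lies 8 mm behind it; z points along the fingers, y is the line along which they close (so a half turn about z gives the same grasp; the last joint's range is limited). The gripper opens to 88 mm and grips with 3 to 60 N. Pads are 18 mm wide; open, the fingers measure 123 mm over their backs; the gripper's body (75 mm by 187 mm) begins 45 mm behind the grasp point.
Start: joints at [-1.137, 0.689, -0.195, 1.565, 0.157, 0.902, -0.215], TCP at [0.243, 0.576, 0.25] pointing down, gripper open.
Joint ranges: [-3.01, 3.01], [-0.46, 2.08], [-1.47, 1.51], [0.13, 2.56], [-1, 4.14], [0.04, 2.09], [-2.66, 2.66]. Speed limits (rad/s): [2.57, 2.57, 3.14, 3.14, 3.14, 3.14, 3.14].

## Interface

Orientations are given as a unit quaternion [x, y, z, w].
In Python, from plant import * gives the robot as it stands. The module is installed in compiled form; this text tells all that it offers.
- The arm moves only by the tool send_rows, never from a script. Its argument "motion" is a list of rows, each an object of numbers: "x", "y", "z": the shift along the tool's x, y, z in cm; "rx", "ry", "rz": the turn, a rotation vector about the tool's x, y, z in rad; "jaw": the finger opening in cm, from 0 to 8.81. In form: [{"x": .., "y": .., "z": .., "rx": .., "ry": .., "rz": .., "jaw": ..}, ...]. A call has exactly 5 rows; each row shifts and turns the commanded pose from where the row before left it, along the tool's axes as they then stand; what a row does not reach is not made up. A row lasts 1/10 s, in which the tool goes at most 50 mm and 8.59 degrees, less where a joint would pass 70% of its speed; a pose out of reach is approached as far as the arm can. A call is refused whole if a number of a shift passes 5 or a number of a turn 0.15, either way. A call with a gripper value outside its range is refused whole. The fingers move at their own pace and stop on an object; "grip_force" is the grip in N (left out, the last holds). Time passes only in rows, so rows that do not move let the fingers close, or fill a call up. It gives the time, the measured TCP pose, the force, the opening and the grip force at its end, in the units of the state.
- get_state(): the state, without advancing time (a new reading comes with each control period).
- snapshot(name): name is "scene" or "top" or "wrist"; returns a dict with "img" (480x640x3 uint8, red, green, blue), "vertical_fov" (degrees; the focal length in pixels is half the picture's height over the tangent of half this angle, whatever the lens; pixels are square), "cx", "cy" (the principal point, pixels), "extrinsics" (4x4, takes a point from camera to world coordinates). Camera axes: x right, y up, looking along -z (the intrinsics and any distortion apply to the point x, -y, -z); pixel columns grow to the right and rows downward; lengths in m; the calibration is good to about 2 mm. The wrist camera is an equidistant fisheye: a pixel r from the principal point sees the ray r / f radians off the axis. A picture is of the moment at which its call begins. There is no depth.
- finish_job(): hands the job in; it is judged then, once.
The state is a dict: "clock": time; "q": joint angles; "qd": joint speeds; "joint_torque": joint torques, N m; "tool_pos": TCP position; "eef_rot": TCP orientation; "contact_force": force on the tool from outside, world axes, zero at the start; "moment": the same for the moment, N m; "opening": opening from 0.0 (shut) to 1.0 (fully open); "finger_force": force on a finger pad.
Only numpy, scipy, OpenCV 4.12 (cv2) and the standard library are available. Lean on these libraries where they do the work, as an engineer would, in place of code of your own. Each camera call takes 0.05 s, during which the arm holds its last target. There are 200 camera calls.

## Task

One or more of the three coin-cell clamps on the bench have seized hinges, and nothing shows which: press the red tab of every clamp down as far as it will readily go. Slide each clamp whose arm tips freely onto the blue stock mat, its jaw left fully open, and each clamp whose arm will not budge onto the orange repair mat. Keep the clamps upright and on the bench, without lifting them, and leave the other things where they are.

Things in the scene. Friction and masses are not known exactly. Their poses are not given: they have to be found in the camera images.
- clamp_1: coin-cell clamp, loose, 0.3-0.5 kg: black base 104 (x) x 44 (y) x 14 mm, two aluminium cheeks 50 mm high at its middle, hinged arm along x. Origin: centre of the underside, z up; +x to the jaw end (brass pin), -x to the red tab. Top about 65 mm high with the jaw open. Nothing overhangs the base's end faces (x = +-52 mm): push it there. All three clamps look alike, free or seized.
- tab_1: red thumb tab of clamp 1, on the arm's tail 38 mm from the hinge, 18 (x) x 26 (y) x 5 mm; origin: centre of its top face, about 50 mm above the bench, jaw shut; axes as the arm's. Pressed straight down, a free one sinks 17 mm against under 2 N to a stop; a seized one does not move under 25 N.
- jaw_1 (a joint): arm of clamp 1, hinge angle in rad: 0 jaw shut, grows as the red tab goes down, 0.48 at the stop (jaw fully open). No spring: a free arm stays where it is left. Starts between 0 and 0.12.
- clamp_2: coin-cell clamp, loose, 0.3-0.5 kg: black base 104 (x) x 44 (y) x 14 mm, two aluminium cheeks 50 mm high at its middle, hinged arm along x. Origin: centre of the underside, z up; +x to the jaw end (brass pin), -x to the red tab. Top about 65 mm high with the jaw open. Nothing overhangs the base's end faces (x = +-52 mm): push it there. All three clamps look alike, free or seized.
- tab_2: red thumb tab of clamp 2, on the arm's tail 38 mm from the hinge, 18 (x) x 26 (y) x 5 mm; origin: centre of its top face, about 50 mm above the bench, jaw shut; axes as the arm's. Pressed straight down, a free one sinks 17 mm against under 2 N to a stop; a seized one does not move under 25 N.
- jaw_2 (a joint): arm of clamp 2, hinge angle in rad: 0 jaw shut, grows as the red tab goes down, 0.48 at the stop (jaw fully open). No spring: a free arm stays where it is left. Starts between 0 and 0.12.
- clamp_3: coin-cell clamp, loose, 0.3-0.5 kg: black base 104 (x) x 44 (y) x 14 mm, two aluminium cheeks 50 mm high at its middle, hinged arm along x. Origin: centre of the underside, z up; +x to the jaw end (brass pin), -x to the red tab. Top about 65 mm high with the jaw open. Nothing overhangs the base's end faces (x = +-52 mm): push it there. All three clamps look alike, free or seized.
- tab_3: red thumb tab of clamp 3, on the arm's tail 38 mm from the hinge, 18 (x) x 26 (y) x 5 mm; origin: centre of its top face, about 50 mm above the bench, jaw shut; axes as the arm's. Pressed straight down, a free one sinks 17 mm against under 2 N to a stop; a seized one does not move under 25 N.
- jaw_3 (a joint): arm of clamp 3, hinge angle in rad: 0 jaw shut, grows as the red tab goes down, 0.48 at the stop (jaw fully open). No spring: a free arm stays where it is left. Starts between 0 and 0.12.
- stock_mat: blue stock mat with white border, fixed flat on the bench, 1 mm thin without a step (clamps slide over it), 420 (x) x 170 (y) mm; origin at its centre on the bench. One mat lies left of the clamps, one right, long sides pointing away from the robot; which is left changes. A vial stands at its far end, about 180 mm beyond its centre.
- repair_mat: orange repair mat with white border, fixed flat on the bench, 1 mm thin without a step (clamps slide over it), 420 (x) x 170 (y) mm; origin at its centre on the bench. One mat lies left of the clamps, one right, long sides pointing away from the robot; which is left changes. A screwdriver lies across its far end, about 180 mm beyond its centre.
- vial: small amber glass vial, 28 mm across, 55 mm high, at the far end of the stock mat; loose bystander, origin at the centre of its underside
- driver: screwdriver, 110 mm long, lying across the far end of the repair mat; loose bystander, origin at the centre of its underside (about, for this lying tool)
- tin: flat round aluminium tin, 48 mm across, 22 mm high, on the near side of the bench, short of the clamps and to their left; loose bystander, origin at the centre of its underside
- beaker: glass beaker, 68 mm across, 85 mm high, beyond the clamps; loose bystander, origin at the centre of its underside
- mouse: black computer mouse, 100 x 58 x 34 mm, at the left of the bench; loose bystander, origin at the centre of its underside
- wash: white wash bottle with red cap, 60 mm across, 150 mm high, beyond the clamps; loose bystander, origin at the centre of its underside
- tray: small grey open tray, 110 x 80 x 30 mm, at the right of the bench; loose bystander, origin at the centre of its underside
There are look-alikes about, which are no part of the job. Leave any green look-alike of the clamp_3 alone.

How it is judged:
On the way:
1. a clamp that does not give has been tried: its red tab pressed by the fingers with more than 2.5 N while its arm stays below 0.2 rad (((contact force between tab_1 and the fingers above 2.5 N and value of joint jaw_1 below 0.2 rad) or (contact force between tab_2 and the fingers above 2.5 N and value of joint jaw_2 below 0.2 rad) or (contact force between tab_3 and the fingers above 2.5 N and value of joint jaw_3 below 0.2 rad))), for 0.1 s.
At the end, for the whole second after the job is handed in: Clamps whose arm moves are on the blue mat with the arm beyond 0.36 rad, those whose arm is seized on the orange mat: each upright (0.1 rad) on the bench (underside below 6 mm), at rest, its origin 23 mm or more inside the mat's long edges and 25 mm inside the short ones (((x of clamp_1 in the frame of repair_mat between -0.185 and 0.185 m and y of clamp_1 in the frame of repair_mat between -0.062 and 0.062 m and angle between each of clamp_1, clamp_2, clamp_3's own z axis and vertical below 0.1 rad and height (world z) of each of clamp_1, clamp_2, clamp_3 below 0.006 m and linear speed of each of clamp_1, clamp_2, clamp_3 below 0.01 m/s and x of clamp_2 in the frame of stock_mat between -0.185 and 0.185 m and y of clamp_2 in the frame of stock_mat between -0.062 and 0.062 m and x of clamp_3 in the frame of stock_mat between -0.185 and 0.185 m and y of clamp_3 in the frame of stock_mat between -0.062 and 0.062 m and value of joint each of jaw_2, jaw_3 above 0.36 rad) or (x of clamp_2 in the frame of repair_mat between -0.185 and 0.185 m and y of clamp_2 in the frame of repair_mat between -0.062 and 0.062 m and angle between each of clamp_2, clamp_1, clamp_3's own z axis and vertical below 0.1 rad and height (world z) of each of clamp_2, clamp_1, clamp_3 below 0.006 m and linear speed of each of clamp_2, clamp_1, clamp_3 below 0.01 m/s and x of clamp_1 in the frame of stock_mat between -0.185 and 0.185 m and y of clamp_1 in the frame of stock_mat between -0.062 and 0.062 m and x of clamp_3 in the frame of stock_mat between -0.185 and 0.185 m and y of clamp_3 in the frame of stock_mat between -0.062 and 0.062 m and value of joint each of jaw_1, jaw_3 above 0.36 rad) or (x of clamp_3 in the frame of repair_mat between -0.185 and 0.185 m and y of clamp_3 in the frame of repair_mat between -0.062 and 0.062 m and angle between each of clamp_3, clamp_1, clamp_2's own z axis and vertical below 0.1 rad and height (world z) of each of clamp_3, clamp_1, clamp_2 below 0.006 m and linear speed of each of clamp_3, clamp_1, clamp_2 below 0.01 m/s and x of clamp_1 in the frame of stock_mat between -0.185 and 0.185 m and y of clamp_1 in the frame of stock_mat between -0.062 and 0.062 m and x of clamp_2 in the frame of stock_mat between -0.185 and 0.185 m and y of clamp_2 in the frame of stock_mat between -0.062 and 0.062 m and value of joint each of jaw_1, jaw_2 above 0.36 rad))); the robot touches nothing.
It fails at once if a clamp lifted more than 25 mm off the bench or tipped beyond 0.5 rad (height (world z) of any of clamp_1, clamp_2, clamp_3 above 0.025 m or angle between any of clamp_1, clamp_2, clamp_3's own z axis and vertical above 0.5 rad).
It fails at once if a bystander (vial, screwdriver, tin, beaker, mouse, wash bottle or tray) moved more than 30 mm (distance of any of vial, driver, tin, beaker, mouse, wash, tray from where it was at the start of the episode above 0.03 m).
It also fails if it takes over 61 s, if anything falls off the work surface, if the arm or the gripper's body presses on something with over 40 N, if the wrist force passes 120 N, or if a joint passes its speed limit or range.

## Working session

There is one attempt and no reset: what is moved stays moved. The work goes in short steps, Python scripts to look and compute and a tool call to move; the robot and the scene stay as the last step left them, time stands still between calls to the robot, and variables do not carry over. Pictures are saved under pics/ and viewed, at most 10 in all, crops included, and the job is handed in when it is done.

Besides the shell and the picture viewer there is one more tool, called after "Call:" as name(argument=value, ...), one argument or row to a line, values as JSON. send_rows: Moves the arm, as the interface text tells. Its arguments: {"type":"object","properties":{"motion":{"type":"array"},"grip_force":{"type":"number"}},"required":["motion"]}

```bash
mkdir -p pics; cat > h.py <<'E'
from plant import *
import numpy as np, cv2
def ray(s,u,v):
    h=s["img"].shape[0]; f=h/2/np.tan(np.radians(s["vertical_fov"])/2)
    T=np.array(s["extrinsics"]); d=np.array([(u-s["cx"])/f,-(v-s["cy"])/f,-1.])
    return T[:3,3],T[:3,:3]@d
def plane(s,u,v,z):
    o,d=ray(s,u,v); return (o+d*(z-o[2])/d[2])
def snap(name,fn):
    s=snapshot(name); cv2.imwrite(fn,s["img"][:,:,::-1]); return s
E
python3 - <<'E'
from h import *
st=get_state(); print({k:np.round(st[k],3) for k in ("clock","tool_pos","eef_rot","contact_force","opening")})
for n in("top","scene"):
    s=snap(n,f"pics/{n}0.png"); print(n,s["vertical_fov"],s["cx"],s["cy"],np.round(s["extrinsics"],3).tolist())
E
```

```text
{'clock': np.float64(0.0), 'tool_pos': array([0.243, 0.575, 0.249]), 'eef_rot': array([ 0.199,  0.98 , -0.001, -0.   ]), 'contact_force': array([0.664, 0.038, 0.355]), 'opening': np.float64(0.998)}
top 46.18631025720612 328.3458237930613 239.7433279388177 [[0.029, 0.997, -0.078, 0.395], [-0.999, 0.028, -0.016, -0.02], [-0.014, 0.078, 0.997, 1.49], [0.0, 0.0, 0.0, 1.0]]
scene 56.70611768881835 319.48720548948853 240.59187386846443 [[-0.671, -0.574, 0.47, 0.934], [0.741, -0.505, 0.443, 0.397], [-0.017, 0.645, 0.764, 0.793], [0.0, 0.0, 0.0, 1.0]]
```

View pics/top0.png

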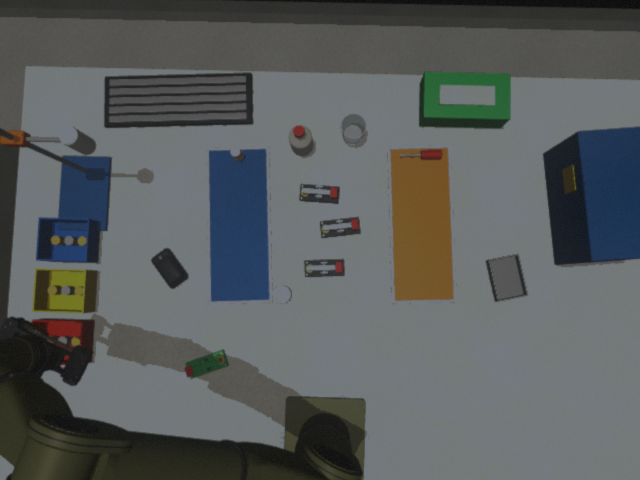

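View pics/scene0.png

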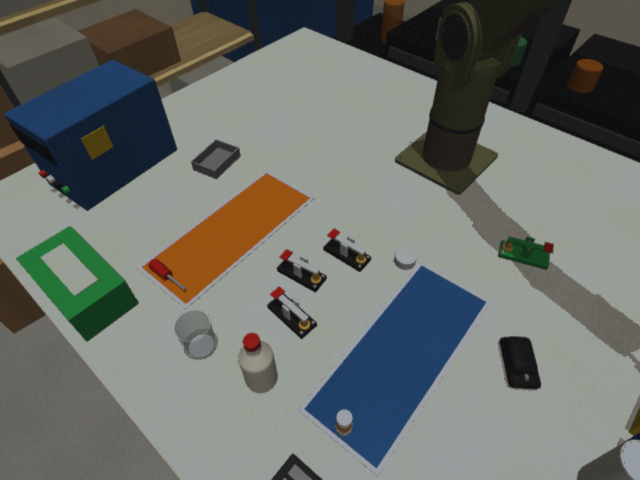

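Top view:
- Clamps at about (320,194), (340,227) and (324,268), with red tabs to the right. All three have black bases, so they fit the description.
- The green look-alike at (207,364) is left alone.
- Blue mat on the left (240,225), orange on the right (421,225).
- Tall obstacles: wash bottle (300,140) and beaker (353,130).

Next I measure positions.

```bash
cat > m.py <<'E'
from h import *
def blobs(m,lo,hi):
    n,l,st,c=cv2.connectedComponentsWithStats(m.astype(np.uint8)); return [(c[i],st[i]) for i in range(1,n) if lo<st[i,4]<hi]
def run():
    T=snapshot("top"); S=snapshot("scene")
    H=cv2.cvtColor(T["img"],cv2.COLOR_RGB2HSV); h,s,v=[H[:,:,i].astype(int) for i in range(3)]
    HS=cv2.cvtColor(S["img"],cv2.COLOR_RGB2HSV); h2,s2,v2=[HS[:,:,i].astype(int) for i in range(3)]
    for nm,m in(("blue",(abs(h-110)<12)&(s>150)),("orange",(abs(h-14)<6)&(s>150))):
        for c,st in blobs(m,4000,15000):
            print(nm,st,plane(T,*c,0.001).round(3), plane(T,st[0],st[1],0.001).round(3),plane(T,st[0]+st[2],st[1]+st[3],0.001).round(3))
    red=((h<6)|(h>174))&(s>150)&(v>80); R=blobs(red,20,250)
    red2=((h2<6)|(h2>174))&(s2>150)&(v2>60); R2=blobs(red2,20,400)
    for c,st in R:
        best=[]
        for c2,s_ in R2:
            o,d=ray(T,*c);p,e=ray(S,*c2);d/=np.linalg.norm(d);e/=np.linalg.norm(e)
            A=np.c_[d,-e];t=np.linalg.lstsq(A,p-o,rcond=None)[0];a=o+d*t[0];b=p+e*t[1]
            best.append((np.linalg.norm(a-b),((a+b)/2).round(4),c2.round()))
        g=min(best,key=lambda x:x[0]); print("red",c.round(1),st[4],"gap %.4f"%g[0],g[1],g[2])
    return T,S
if __name__=="__main__":
    T,S=run()
    g=cv2.cvtColor(T["img"],cv2.COLOR_RGB2GRAY)
    reg=np.zeros_like(g); reg[175:285,285:375]=255
    m=((g<60)&(reg>0)).astype(np.uint8); m=cv2.morphologyEx(m,cv2.MORPH_CLOSE,np.ones((9,9)))
    for c in cv2.findContours(m,0,2)[0]:
        if cv2.contourArea(c)<200: continue
        r=cv2.minAreaRect(c); b=np.array([plane(T,*p,0.014) for p in cv2.boxPoints(r)])
        L=[np.linalg.norm(b[1]-b[0]),np.linalg.norm(b[2]-b[1])]
        e=(b[1]-b[0]) if L[0]>L[1] else (b[2]-b[1])
        if e[1]<0:e=-e
        print("clamp",r[0],b.mean(0).round(4),np.round(L,4),"yaw",np.arctan2(e[1],e[0]).round(3))
    for n,(u,v) in {"tin":(283,294)}.items(): print(n,plane(T,u,v,.022).round(3))
    for n,(u,v,z) in {"washcap":(299,132,.15),"washbase":(303,147,.03),"beakertop":(353,126,.085)}.items(): print(n,plane(T,u,v,z).round(3))
    cv2.imwrite("pics/crop.png",cv2.resize(T["img"][110:310,200:460,::-1],None,fx=3,fy=3,interpolation=2)[:600,:780])
E
python3 m.py
```

```text
blue [ 579  128   61  133 6935] [ 0.657 -0.745  0.001] [ 0.829 -0.658  0.001] [ 0.477 -0.815  0.001]
blue [ 211  152   57  148 6482] [0.522 0.243 0.001] [0.739 0.327 0.001] [0.347 0.159 0.001]
orange [ 391  149   61  150 8044] [ 0.553 -0.241  0.001] [ 0.759 -0.157  0.001] [ 0.364 -0.325  0.001]
red [298.3 130.8] 71 gap 0.0024 [0.7646 0.0819 0.1431] [251. 342.]
red [431.6 153.7] 147 gap 0.0016 [ 0.7466 -0.2637  0.0154] [159. 268.]
red [333.3 192.2] 46 gap 0.0030 [ 0.6316 -0.0068  0.047 ] [277. 292.]
red [354.7 223.8] 52 gap 0.0016 [ 0.5508 -0.064   0.0451] [286. 255.]
red [338.8 266.9] 43 gap 0.0022 [ 0.4387 -0.0262  0.0464] [333. 233.]
clamp (323.973876953125, 267.768798828125) [0.4356 0.0133 0.014 ] [0.1001 0.0412] yaw 1.635
clamp (339.61090087890625, 227.19284057617188) [ 0.5435 -0.0248  0.014 ] [0.1007 0.0419] yaw 1.716
clamp (319.1823425292969, 193.62939453125) [0.6312 0.0318 0.014 ] [0.0427 0.1013] yaw 1.52
tin [0.364 0.118 0.022]
washcap [0.759 0.08  0.15 ]
washbase [0.752 0.078 0.03 ]
beakertop [ 0.796 -0.051  0.085]
```

View pics/crop.png

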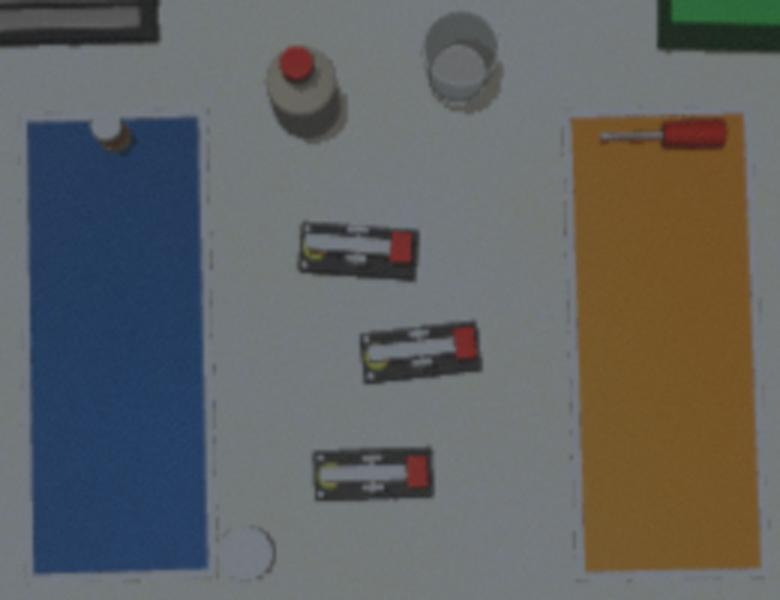

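The crop shows three black clamps at about (358,250), (420,352) and (373,474). Each has its red tab on the right and its brass pin on the left. The tab positions match the bases (38 mm offset, z about 46 mm). I'll turn the tool so that its x is world +y and its y is world +x, and bring the fingers nearly shut.

Call:
send_rows(
  motion=[
    {"rz":0.146,"jaw":0.6},
    {"rz":0.146,"jaw":0.6},
    {"rz":0.146,"jaw":0.6},
    {"rz":0.146,"jaw":0.6},
    {"rz":0.146,"jaw":0.6},
  ],
  grip_force=20,
)

```text
schema error: expected keys x, y, z, rx, ry, rz, jaw
```

Call:
send_rows(
  motion=[
    {"rz":0.146,"jaw":0.6},
    {"rz":0.146,"jaw":0.6},
    {"rz":0.148,"jaw":0.6},
    {"jaw":0.6},
    {"jaw":0.6},
  ],
)

```text
schema error: expected keys x, y, z, rx, ry, rz, jaw
```

```bash
cat > st.py <<'E'
from plant import *
import numpy as np,sys
from scipy.spatial.transform import Rotation as R
s=get_state();M=R.from_quat(s["eef_rot"]).as_matrix()
print(round(float(s["clock"]),2),np.round(s["tool_pos"],4),"F",np.round(s["contact_force"],1),"open",round(float(s["opening"]),3),"tx",M[:,0].round(3),"tz",M[:,2].round(3))
if len(sys.argv)>3: print("shift cm",(100*M.T@(np.array(list(map(float,sys.argv[1:4])))-s["tool_pos"])).round(2))
E
python3 st.py 0.63 -0.009 0.12
```

```text
0.2 [0.2432 0.5754 0.2492] F [-1.   1.2  0. ] open 0.999 tx [-0.921  0.389 -0.   ] tz [-0.    -0.001 -1.   ]
shift cm [-58.38 -38.76  12.97]
```

Call:
send_rows(
  motion=[
    {"x":0,"y":0,"z":0,"rx":0,"ry":0,"rz":0.146,"jaw":0.6},
    {"x":0,"y":0,"z":0,"rx":0,"ry":0,"rz":0.146,"jaw":0.6},
    {"x":0,"y":0,"z":0,"rx":0,"ry":0,"rz":0.146,"jaw":0.6},
    {"x":0,"y":0,"z":0,"rx":0,"ry":0,"rz":0.146,"jaw":0.6},
    {"x":0,"y":0,"z":0,"rx":0,"ry":0,"rz":0.146,"jaw":0.6},
  ],
  grip_force=20,
)

```text
clock: 0.7
tool_pos: [0.2431, 0.5756, 0.2495]
eef_rot: [0.538, 0.843, -0.0, -0.0]
contact_force: [0.4, -0.6, 0.2]
opening: 0.572
finger_force: 0.0
```

Call:
send_rows(
  motion=[
    {"x":0,"y":0,"z":0,"rx":0,"ry":0,"rz":0.146,"jaw":0.6},
    {"x":0,"y":0,"z":0,"rx":0,"ry":0,"rz":0.146,"jaw":0.6},
    {"x":0,"y":0,"z":0,"rx":0,"ry":0,"rz":0.148,"jaw":0.6},
    {"x":0,"y":0,"z":0,"rx":0,"ry":0,"rz":0,"jaw":0.6},
    {"x":0,"y":0,"z":0,"rx":0,"ry":0,"rz":0,"jaw":0.6},
  ],
)

```text
clock: 1.2
tool_pos: [0.243, 0.5757, 0.2496]
eef_rot: [0.705, 0.709, -0.0, 0.0]
contact_force: [-0.1, -0.8, 0.3]
opening: 0.117
finger_force: 0.0
```

```bash
python3 st.py 0.63 -0.009 0.12
```

```text
1.2 [0.243  0.5757 0.2496] F [-0.1 -0.8  0.3] open 0.117 tx [-0.005  1.    -0.   ] tz [ 0. -0. -1.]
shift cm [-58.65  38.42  12.98]
```

Call:
send_rows(
  motion=[
    {"x":-2.8,"y":2.4,"z":0,"rx":0,"ry":0,"rz":0,"jaw":0.6},
    {"x":-2.8,"y":2.4,"z":0,"rx":0,"ry":0,"rz":0,"jaw":0.6},
    {"x":-2.8,"y":2.4,"z":0,"rx":0,"ry":0,"rz":0,"jaw":0.6},
    {"x":-2.8,"y":2.4,"z":0,"rx":0,"ry":0,"rz":0,"jaw":0.6},
    {"x":-2.8,"y":2.4,"z":0,"rx":0,"ry":0,"rz":0,"jaw":0.6},
  ],
)

```text
clock: 1.7
tool_pos: [0.3642, 0.4347, 0.2498]
eef_rot: [0.706, 0.709, 0.0, -0.0]
contact_force: [-0.9, 0.3, -0.7]
opening: 0.068
finger_force: 0.0
```

Call:
send_rows(
  motion=[
    {"x":-2.8,"y":2.4,"z":0,"rx":0,"ry":0,"rz":0,"jaw":0.6},
    {"x":-2.8,"y":2.4,"z":0,"rx":0,"ry":0,"rz":0,"jaw":0.6},
    {"x":-2.8,"y":2.4,"z":0,"rx":0,"ry":0,"rz":0,"jaw":0.6},
    {"x":-2.8,"y":2.4,"z":0,"rx":0,"ry":0,"rz":0,"jaw":0.6},
    {"x":-2.8,"y":2.4,"z":0,"rx":0,"ry":0,"rz":0,"jaw":0.6},
  ],
)

```text
clock: 2.2
tool_pos: [0.4844, 0.2948, 0.2498]
eef_rot: [0.706, 0.709, 0.0, -0.0]
contact_force: [-0.3, 0.3, 0.2]
opening: 0.068
finger_force: 0.0
```

Call:
send_rows(
  motion=[
    {"x":-2.8,"y":2.4,"z":0,"rx":0,"ry":0,"rz":0,"jaw":0.6},
    {"x":-2.8,"y":2.4,"z":0,"rx":0,"ry":0,"rz":0,"jaw":0.6},
    {"x":-2.8,"y":2.4,"z":0,"rx":0,"ry":0,"rz":0,"jaw":0.6},
    {"x":-2.8,"y":2.4,"z":0,"rx":0,"ry":0,"rz":0,"jaw":0.6},
    {"x":-2.8,"y":2.4,"z":0,"rx":0,"ry":0,"rz":0,"jaw":0.6},
  ],
)

```text
clock: 2.7
tool_pos: [0.6046, 0.1547, 0.2498]
eef_rot: [0.706, 0.709, 0.0, -0.0]
contact_force: [0.9, -0.8, 0.3]
opening: 0.069
finger_force: 0.0
```

```bash
python3 st.py 0.631 -0.009 0.08
```

```text
2.7 [0.6046 0.1547 0.2498] F [ 0.9 -0.8  0.3] open 0.069 tx [-0.004  1.     0.   ] tz [-0.  0. -1.]
shift cm [-16.39   2.58  16.97]
```

Call:
send_rows(
  motion=[
    {"x":-4.1,"y":0.7,"z":0,"rx":0,"ry":0,"rz":0,"jaw":0.6},
    {"x":-4.1,"y":0.7,"z":0,"rx":0,"ry":0,"rz":0,"jaw":0.6},
    {"x":-4.1,"y":0.6,"z":0,"rx":0,"ry":0,"rz":0,"jaw":0.6},
    {"x":-4.1,"y":0.6,"z":0,"rx":0,"ry":0,"rz":0,"jaw":0.6},
    {"x":0,"y":0,"z":4,"rx":0,"ry":0,"rz":0,"jaw":0.6},
  ],
)

```text
clock: 3.2
tool_pos: [0.6345, -0.0179, 0.2143]
eef_rot: [0.71, 0.705, 0.002, 0.007]
contact_force: [0.8, -0.3, -0.5]
opening: 0.073
finger_force: 0.0
```

Call:
send_rows(
  motion=[
    {"x":0,"y":0,"z":4.5,"rx":0,"ry":0,"rz":0,"jaw":0.6},
    {"x":0,"y":0,"z":4.5,"rx":0,"ry":0,"rz":0,"jaw":0.6},
    {"x":0,"y":0,"z":3,"rx":0,"ry":0,"rz":0,"jaw":0.6},
    {"x":0,"y":0,"z":1,"rx":0,"ry":0,"rz":0,"jaw":0.6},
    {"x":0,"y":0,"z":0,"rx":0,"ry":0,"rz":0,"jaw":0.6},
  ],
)

```text
clock: 3.7
tool_pos: [0.6291, -0.0079, 0.0786]
eef_rot: [0.706, 0.708, -0.001, -0.001]
contact_force: [-0.1, -0.2, 1.4]
opening: 0.067
finger_force: 0.0
```

```bash
python3 st.py 0.631 -0.009 0.06; python3 -c "
from h import *
s=snap('wrist','pics/w1.png')"
```

```text
3.7 [ 0.6291 -0.0079  0.0786] F [-0.1 -0.2  1.4] open 0.067 tx [-0.002  1.     0.   ] tz [-0.002  0.    -1.   ]
shift cm [-0.11  0.19  1.86]
```

View pics/w1.png

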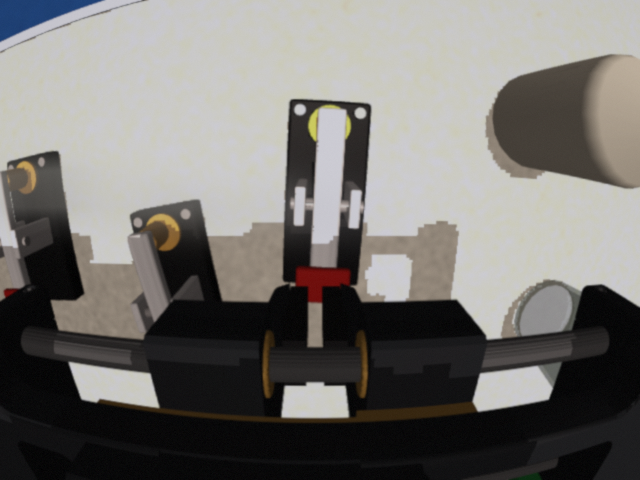

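Wrist view: the tab at (322,283) sits under the fingertips. Pressing in small steps.

Call:
send_rows(
  motion=[
    {"x":0,"y":0.1,"z":0.6,"rx":0,"ry":0,"rz":0,"jaw":0.6},
    {"x":0,"y":0.1,"z":0.6,"rx":0,"ry":0,"rz":0,"jaw":0.6},
    {"x":0,"y":0,"z":0.3,"rx":0,"ry":0,"rz":0,"jaw":0.6},
    {"x":0,"y":0,"z":0.1,"rx":0,"ry":0,"rz":0,"jaw":0.6},
    {"x":0,"y":0,"z":0.1,"rx":0,"ry":0,"rz":0,"jaw":0.6},
  ],
)

```text
clock: 4.25
tool_pos: [0.632, -0.0078, 0.0629]
eef_rot: [0.707, 0.708, 0.0, 0.0]
contact_force: [-0.1, -0.8, -0.2]
opening: 0.067
finger_force: 0.0
```

Call:
send_rows(
  motion=[
    {"x":0,"y":0,"z":0.1,"rx":0,"ry":0,"rz":0,"jaw":0.6},
    {"x":0,"y":0,"z":0.1,"rx":0,"ry":0,"rz":0,"jaw":0.6},
    {"x":0,"y":0,"z":0.1,"rx":0,"ry":0,"rz":0,"jaw":0.6},
    {"x":0,"y":0,"z":0,"rx":0,"ry":0,"rz":0,"jaw":0.6},
    {"x":0,"y":0,"z":0,"rx":0,"ry":0,"rz":0,"jaw":0.6},
  ],
)

```text
clock: 4.75
tool_pos: [0.6321, -0.0079, 0.0615]
eef_rot: [0.707, 0.707, 0.0, 0.0]
contact_force: [-3.9, 0.2, 12.4]
opening: 0.071
finger_force: 6.1
```

C1 (far clamp) is seized: 12 N with the tab still at 50 mm. Next, the middle clamp.

Call:
send_rows(
  motion=[
    {"x":0,"y":0,"z":-2.5,"rx":0,"ry":0,"rz":0,"jaw":0.6},
    {"x":-1.9,"y":-2.8,"z":0,"rx":0,"ry":0,"rz":0,"jaw":0.6},
    {"x":-1.9,"y":-2.7,"z":0,"rx":0,"ry":0,"rz":0,"jaw":0.6},
    {"x":-1.9,"y":-2.7,"z":0,"rx":0,"ry":0,"rz":0,"jaw":0.6},
    {"x":0,"y":0,"z":0.5,"rx":0,"ry":0,"rz":0,"jaw":0.6},
  ],
)

```text
clock: 5.25
tool_pos: [0.5455, -0.0691, 0.0802]
eef_rot: [0.709, 0.706, -0.003, -0.001]
contact_force: [0.7, -1.2, 0.1]
opening: 0.07
finger_force: 0.0
```

Call:
send_rows(
  motion=[
    {"x":0,"y":0,"z":0.8,"rx":0,"ry":0,"rz":0,"jaw":0.6},
    {"x":0,"y":0,"z":0.8,"rx":0,"ry":0,"rz":0,"jaw":0.6},
    {"x":0,"y":0,"z":0.3,"rx":0,"ry":0,"rz":0,"jaw":0.6},
    {"x":0,"y":0,"z":0.2,"rx":0,"ry":0,"rz":0,"jaw":0.6},
    {"x":0,"y":0,"z":0,"rx":0,"ry":0,"rz":0,"jaw":0.6},
  ],
)

```text
clock: 5.75
tool_pos: [0.5502, -0.0644, 0.0583]
eef_rot: [0.706, 0.708, 0.0, -0.0]
contact_force: [-0.4, -0.5, -0.3]
opening: 0.068
finger_force: 0.0
```

Call:
send_rows(
  motion=[
    {"x":0,"y":0,"z":0.1,"rx":0,"ry":0,"rz":0,"jaw":0.6},
    {"x":0,"y":0,"z":0.1,"rx":0,"ry":0,"rz":0,"jaw":0.6},
    {"x":0,"y":0,"z":0.1,"rx":0,"ry":0,"rz":0,"jaw":0.6},
    {"x":0,"y":0,"z":0.1,"rx":0,"ry":0,"rz":0,"jaw":0.6},
    {"x":0,"y":0,"z":0,"rx":0,"ry":0,"rz":0,"jaw":0.6},
  ],
)

```text
clock: 6.25
tool_pos: [0.55, -0.065, 0.0547]
eef_rot: [0.707, 0.707, 0.0, 0.0]
contact_force: [1.6, 0.8, 0.4]
opening: 0.068
finger_force: 0.2
```

```bash
python3 st.py
```

```text
6.25 [ 0.55   -0.065   0.0547] F [1.6 0.8 0.4] open 0.068 tx [-0.001  1.     0.   ] tz [ 0.  0. -1.]
```

Call:
send_rows(
  motion=[
    {"x":0,"y":0,"z":0.1,"rx":0,"ry":0,"rz":0,"jaw":0.6},
    {"x":0,"y":0,"z":0.1,"rx":0,"ry":0,"rz":0,"jaw":0.6},
    {"x":0,"y":0,"z":0.1,"rx":0,"ry":0,"rz":0,"jaw":0.6},
    {"x":0,"y":0,"z":0.1,"rx":0,"ry":0,"rz":0,"jaw":0.6},
    {"x":0,"y":0,"z":0.05,"rx":0,"ry":0,"rz":0,"jaw":0.6},
  ],
)

```text
clock: 6.75
tool_pos: [0.5499, -0.0649, 0.0501]
eef_rot: [0.707, 0.707, 0.0, -0.0]
contact_force: [-0.0, 0.8, 0.8]
opening: 0.07
finger_force: 0.4
```

Call:
send_rows(
  motion=[
    {"x":0,"y":0,"z":0.1,"rx":0,"ry":0,"rz":0,"jaw":0.6},
    {"x":0,"y":0,"z":0.1,"rx":0,"ry":0,"rz":0,"jaw":0.6},
    {"x":0,"y":0,"z":0.05,"rx":0,"ry":0,"rz":0,"jaw":0.6},
    {"x":0,"y":0,"z":0,"rx":0,"ry":0,"rz":0,"jaw":0.6},
    {"x":0,"y":0,"z":0,"rx":0,"ry":0,"rz":0,"jaw":0.6},
  ],
)

```text
clock: 7.25
tool_pos: [0.5497, -0.065, 0.0476]
eef_rot: [0.707, 0.707, -0.0, -0.0]
contact_force: [0.8, -0.0, 0.6]
opening: 0.07
finger_force: 0.1
```

Call:
send_rows(
  motion=[
    {"x":0,"y":0,"z":0.1,"rx":0,"ry":0,"rz":0,"jaw":0.6},
    {"x":0,"y":0,"z":0.1,"rx":0,"ry":0,"rz":0,"jaw":0.6},
    {"x":0,"y":0,"z":0.05,"rx":0,"ry":0,"rz":0,"jaw":0.6},
    {"x":0,"y":0,"z":0,"rx":0,"ry":0,"rz":0,"jaw":0.6},
    {"x":0,"y":0,"z":0,"rx":0,"ry":0,"rz":0,"jaw":0.6},
  ],
)

```text
clock: 7.75
tool_pos: [0.5498, -0.0649, 0.0463]
eef_rot: [0.707, 0.707, 0.0, 0.0]
contact_force: [-1.5, 0.6, 12.1]
opening: 0.071
finger_force: 5.8
```

```bash
python3 st.py
```

```text
7.75 [ 0.5498 -0.0649  0.0463] F [-1.5  0.6 12.1] open 0.071 tx [-0.001  1.     0.   ] tz [ 0.  0. -1.]
```

C2 is free and open. Next, the near clamp.

Call:
send_rows(
  motion=[
    {"x":0,"y":0,"z":-3.5,"rx":0,"ry":0,"rz":0,"jaw":0.6},
    {"x":1.3,"y":-3.7,"z":0,"rx":0,"ry":0,"rz":0,"jaw":0.6},
    {"x":1.3,"y":-3.7,"z":0,"rx":0,"ry":0,"rz":0,"jaw":0.6},
    {"x":1.2,"y":-3.7,"z":0,"rx":0,"ry":0,"rz":0,"jaw":0.6},
    {"x":0,"y":0,"z":0.5,"rx":0,"ry":0,"rz":0,"jaw":0.6},
  ],
)

```text
clock: 8.25
tool_pos: [0.4319, -0.0259, 0.0757]
eef_rot: [0.706, 0.708, -0.003, -0.004]
contact_force: [0.6, -1.0, 0.1]
opening: 0.071
finger_force: 0.0
```

Call:
send_rows(
  motion=[
    {"x":0,"y":0,"z":0.6,"rx":0,"ry":0,"rz":0,"jaw":0.6},
    {"x":0,"y":0,"z":0.6,"rx":0,"ry":0,"rz":0,"jaw":0.6},
    {"x":0,"y":0,"z":0.2,"rx":0,"ry":0,"rz":0,"jaw":0.6},
    {"x":0,"y":0,"z":0.2,"rx":0,"ry":0,"rz":0,"jaw":0.6},
    {"x":0,"y":0,"z":0,"rx":0,"ry":0,"rz":0,"jaw":0.6},
  ],
)

```text
clock: 8.75
tool_pos: [0.4397, -0.0273, 0.0592]
eef_rot: [0.707, 0.707, -0.0, -0.0]
contact_force: [0.5, -0.6, -0.5]
opening: 0.07
finger_force: 0.0
```

Call:
send_rows(
  motion=[
    {"x":0,"y":0,"z":0.1,"rx":0,"ry":0,"rz":0,"jaw":0.6},
    {"x":0,"y":0,"z":0.1,"rx":0,"ry":0,"rz":0,"jaw":0.6},
    {"x":0,"y":0,"z":0.05,"rx":0,"ry":0,"rz":0,"jaw":0.6},
    {"x":0,"y":0,"z":0,"rx":0,"ry":0,"rz":0,"jaw":0.6},
    {"x":0,"y":0,"z":0,"rx":0,"ry":0,"rz":0,"jaw":0.6},
  ],
)

```text
clock: 9.25
tool_pos: [0.4399, -0.0271, 0.0577]
eef_rot: [0.707, 0.707, -0.001, -0.001]
contact_force: [-0.8, -0.4, -0.3]
opening: 0.067
finger_force: 0.2
```

Call:
send_rows(
  motion=[
    {"x":0,"y":0,"z":0.1,"rx":0,"ry":0,"rz":0,"jaw":0.6},
    {"x":0,"y":0,"z":0.1,"rx":0,"ry":0,"rz":0,"jaw":0.6},
    {"x":0,"y":0,"z":0.05,"rx":0,"ry":0,"rz":0,"jaw":0.6},
    {"x":0,"y":0,"z":0,"rx":0,"ry":0,"rz":0,"jaw":0.6},
    {"x":0,"y":0,"z":0,"rx":0,"ry":0,"rz":0,"jaw":0.6},
  ],
)

```text
clock: 9.75
tool_pos: [0.4407, -0.0271, 0.0557]
eef_rot: [0.707, 0.707, -0.001, -0.001]
contact_force: [-0.5, 0.6, 0.1]
opening: 0.067
finger_force: 0.1
```

Call:
send_rows(
  motion=[
    {"x":0,"y":0,"z":0.15,"rx":0,"ry":0,"rz":0,"jaw":0.6},
    {"x":0,"y":0,"z":0.15,"rx":0,"ry":0,"rz":0,"jaw":0.6},
    {"x":0,"y":0,"z":0.15,"rx":0,"ry":0,"rz":0,"jaw":0.6},
    {"x":0,"y":0,"z":0.15,"rx":0,"ry":0,"rz":0,"jaw":0.6},
    {"x":0,"y":0,"z":0.1,"rx":0,"ry":0,"rz":0,"jaw":0.6},
  ],
)

```text
clock: 10.25
tool_pos: [0.4426, -0.0273, 0.0503]
eef_rot: [0.707, 0.707, -0.002, -0.003]
contact_force: [0.4, 0.1, 0.8]
opening: 0.067
finger_force: 0.3
```

Call:
send_rows(
  motion=[
    {"x":0,"y":0,"z":0.1,"rx":0,"ry":0,"rz":0,"jaw":0.6},
    {"x":0,"y":0,"z":0.1,"rx":0,"ry":0,"rz":0,"jaw":0.6},
    {"x":0,"y":0,"z":0.1,"rx":0,"ry":0,"rz":0,"jaw":0.6},
    {"x":0,"y":0,"z":0,"rx":0,"ry":0,"rz":0,"jaw":0.6},
    {"x":0,"y":0,"z":0,"rx":0,"ry":0,"rz":0,"jaw":0.6},
  ],
)

```text
clock: 10.75
tool_pos: [0.4435, -0.0273, 0.0482]
eef_rot: [0.707, 0.707, -0.003, -0.003]
contact_force: [0.2, 0.6, -0.2]
opening: 0.07
finger_force: 0.2
```

Call:
send_rows(
  motion=[
    {"x":0,"y":0,"z":0.1,"rx":0,"ry":0,"rz":0,"jaw":0.6},
    {"x":0,"y":0,"z":0.1,"rx":0,"ry":0,"rz":0,"jaw":0.6},
    {"x":0,"y":0,"z":0.05,"rx":0,"ry":0,"rz":0,"jaw":0.6},
    {"x":0,"y":0,"z":0,"rx":0,"ry":0,"rz":0,"jaw":0.6},
    {"x":0,"y":0,"z":0,"rx":0,"ry":0,"rz":0,"jaw":0.6},
  ],
)

```text
clock: 11.25
tool_pos: [0.4439, -0.0273, 0.0464]
eef_rot: [0.707, 0.708, -0.003, -0.004]
contact_force: [-1.1, -0.3, 4.4]
opening: 0.073
finger_force: 2.1
```

```bash
python3 st.py; python3 -c "
from plant import *
print(get_state()['q'])"
```

```text
11.25 [ 0.4439 -0.0273  0.0464] F [-1.1 -0.3  4.4] open 0.073 tx [-0.001  1.     0.001] tz [-0.01   0.001 -1.   ]
[-0.03868723  0.87945914 -0.00462692  2.22914783  0.05605779  0.04254473
 -0.0964921 ]
```

C3 is free and open too. Joint 6 is close to its limit here, so I'll account for that. Moving behind the middle clamp's tail.

Call:
send_rows(
  motion=[
    {"x":0,"y":0,"z":-3.5,"rx":0,"ry":0,"rz":0,"jaw":0.6},
    {"x":-2.6,"y":3.4,"z":0,"rx":0,"ry":0,"rz":0,"jaw":0.6},
    {"x":-2.6,"y":3.4,"z":0,"rx":0,"ry":0,"rz":0,"jaw":0.6},
    {"x":-2.6,"y":3.4,"z":0,"rx":0,"ry":0,"rz":0,"jaw":0.6},
    {"x":0,"y":0,"z":0,"rx":0,"ry":0,"rz":0,"jaw":0.6},
  ],
)

```text
clock: 11.75
tool_pos: [0.5521, -0.1107, 0.0807]
eef_rot: [0.709, 0.705, -0.001, 0.001]
contact_force: [0.3, -0.3, -0.5]
opening: 0.07
finger_force: 0.0
```

```bash
python3 st.py .546 -.105 .019; python3 m.py | grep -E "red|clamp"
```

```text
11.75 [ 0.5521 -0.1107  0.0807] F [ 0.3 -0.3 -0.5] open 0.07 tx [ 0.005  1.    -0.003] tz [-0.    -0.003 -1.   ]
shift cm [ 0.59 -0.61  6.16]
red [298.3 130.8] 71 gap 0.0021 [0.7646 0.082  0.143 ] [251. 342.]
red [431.5 153.9] 153 gap 0.0022 [ 0.7462 -0.2639  0.0147] [159. 268.]
red [333.4 192.1] 55 gap 0.0023 [ 0.6318 -0.007   0.0468] [277. 293.]
red [353.8 224.1] 49 gap 0.0013 [ 0.5513 -0.0619  0.0298] [287. 260.]
red [338.  266.9] 50 gap 0.0022 [ 0.4392 -0.0242  0.0281] [334. 239.]
red [188.9 371.1] 47 gap 0.0014 [0.1636 0.3464 0.0469] [548. 247.]
clamp (320.1506042480469, 193.91909790039062) [0.6305 0.0292 0.014 ] [0.0418 0.0948] yaw 1.501
clamp (339.5, 232.0) [ 0.5317 -0.0247  0.014 ] [0.1829 0.2746] yaw 0.022
```

The images confirm it: tabs 2 and 3 sank to about 29 mm, and tab 1 stayed at 47 mm. Descending behind C2.

Call:
send_rows(
  motion=[
    {"x":0,"y":-0.2,"z":2,"rx":0,"ry":0,"rz":0,"jaw":0.6},
    {"x":0,"y":0,"z":2,"rx":0,"ry":0,"rz":0,"jaw":0.6},
    {"x":0,"y":0,"z":1.5,"rx":0,"ry":0,"rz":0,"jaw":0.6},
    {"x":0,"y":0,"z":0.3,"rx":0,"ry":0,"rz":0,"jaw":0.6},
    {"x":0,"y":0,"z":0,"rx":0,"ry":0,"rz":0,"jaw":0.6},
  ],
)

```text
clock: 12.35
tool_pos: [0.543, -0.1046, 0.0217]
eef_rot: [0.706, 0.708, -0.004, -0.004]
contact_force: [-0.8, -0.2, 0.4]
opening: 0.069
finger_force: 0.0
```

```bash
python3 st.py .546 -.105 .019
```

```text
12.35 [ 0.543  -0.1046  0.0217] F [-0.8 -0.2  0.4] open 0.069 tx [-0.002  1.     0.001] tz [-0.011  0.001 -1.   ]
shift cm [-0.04  0.3   0.27]
```

Call:
send_rows(
  motion=[
    {"x":0.3,"y":0.3,"z":0.25,"rx":0,"ry":0,"rz":0,"jaw":0.6},
    {"x":0.7,"y":0,"z":0,"rx":0,"ry":0,"rz":0,"jaw":0.6},
    {"x":0.7,"y":0,"z":0,"rx":0,"ry":0,"rz":0,"jaw":0.6},
    {"x":0.8,"y":0,"z":0,"rx":0,"ry":0,"rz":0,"jaw":0.6},
    {"x":1.0,"y":0,"z":0,"rx":0,"ry":0,"rz":0,"jaw":0.6},
  ],
)

```text
clock: 12.85
tool_pos: [0.5466, -0.0704, 0.02]
eef_rot: [0.707, 0.707, -0.004, -0.003]
contact_force: [-0.2, -2.2, 2.2]
opening: 0.07
finger_force: 1.2
```

Call:
send_rows(
  motion=[
    {"x":1.0,"y":0,"z":0,"rx":0,"ry":0,"rz":0,"jaw":0.6},
    {"x":1.0,"y":0,"z":0,"rx":0,"ry":0,"rz":0,"jaw":0.6},
    {"x":1.0,"y":0,"z":0,"rx":0,"ry":0,"rz":0,"jaw":0.6},
    {"x":0.8,"y":0,"z":0,"rx":0,"ry":0,"rz":0,"jaw":0.6},
    {"x":0.5,"y":0,"z":0,"rx":0,"ry":0,"rz":0,"jaw":0.6},
  ],
)

```text
clock: 13.35
tool_pos: [0.5468, -0.026, 0.0197]
eef_rot: [0.706, 0.708, -0.003, -0.004]
contact_force: [-0.2, -2.5, 1.9]
opening: 0.068
finger_force: 1.3
```

```bash
python3 st.py .546 .179 .019; python3 -c "
from h import *
s=snap('scene','pics/s2.png')"
```

```text
13.35 [ 0.5468 -0.026   0.0197] F [-0.2 -2.5  1.9] open 0.068 tx [-0.002  1.     0.001] tz [-0.009  0.001 -1.   ]
shift cm [20.5  -0.04  0.09]
```

View pics/s2.png

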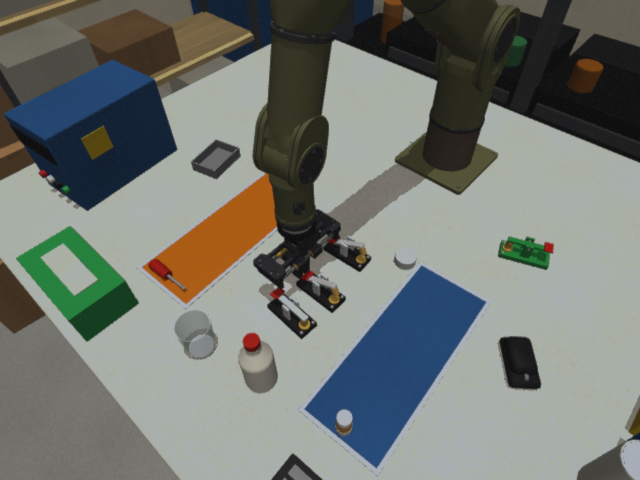

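The scene view shows C2 at (322,290) sliding straight and upright, while C1 and C3 have not moved. Continuing.

Call:
send_rows(
  motion=[
    {"x":1.0,"y":0,"z":0,"rx":0,"ry":0,"rz":0,"jaw":0.6},
    {"x":1.3,"y":0,"z":0,"rx":0,"ry":0,"rz":0,"jaw":0.6},
    {"x":1.5,"y":0,"z":0,"rx":0,"ry":0,"rz":0,"jaw":0.6},
    {"x":1.5,"y":0,"z":0,"rx":0,"ry":0,"rz":0,"jaw":0.6},
    {"x":1.5,"y":0,"z":0,"rx":0,"ry":0,"rz":0,"jaw":0.6},
  ],
)

```text
clock: 13.9
tool_pos: [0.5464, 0.0429, 0.0196]
eef_rot: [0.706, 0.708, -0.003, -0.004]
contact_force: [0.1, -1.7, 1.2]
opening: 0.07
finger_force: 0.8
```

Call:
send_rows(
  motion=[
    {"x":1.5,"y":0,"z":0,"rx":0,"ry":0,"rz":0,"jaw":0.6},
    {"x":1.5,"y":0,"z":0,"rx":0,"ry":0,"rz":0,"jaw":0.6},
    {"x":1.5,"y":0,"z":0,"rx":0,"ry":0,"rz":0,"jaw":0.6},
    {"x":1.5,"y":0,"z":0,"rx":0,"ry":0,"rz":0,"jaw":0.6},
    {"x":1.5,"y":0,"z":0,"rx":0,"ry":0,"rz":0,"jaw":0.6},
  ],
)

```text
clock: 14.4
tool_pos: [0.5464, 0.1172, 0.0197]
eef_rot: [0.707, 0.708, -0.003, -0.004]
contact_force: [0.1, -0.1, -1.5]
opening: 0.072
finger_force: 0.6
```

Call:
send_rows(
  motion=[
    {"x":1.5,"y":0,"z":0,"rx":0,"ry":0,"rz":0,"jaw":0.6},
    {"x":1.5,"y":0,"z":0,"rx":0,"ry":0,"rz":0,"jaw":0.6},
    {"x":1.2,"y":0,"z":0,"rx":0,"ry":0,"rz":0,"jaw":0.6},
    {"x":0.8,"y":0,"z":0,"rx":0,"ry":0,"rz":0,"jaw":0.6},
    {"x":0.3,"y":0,"z":0,"rx":0,"ry":0,"rz":0,"jaw":0.6},
  ],
)

```text
clock: 14.9
tool_pos: [0.5464, 0.17, 0.0198]
eef_rot: [0.706, 0.708, -0.003, -0.004]
contact_force: [-0.3, -1.6, -0.9]
opening: 0.067
finger_force: 0.7
```

```bash
python3 st.py .546 .179 .019
```

```text
14.9 [0.5464 0.17   0.0198] F [-0.3 -1.6 -0.9] open 0.067 tx [-0.002  1.     0.001] tz [-0.01   0.001 -1.   ]
shift cm [ 0.9  -0.04  0.08]
```

Call:
send_rows(
  motion=[
    {"x":-2,"y":0,"z":0,"rx":0,"ry":0,"rz":0,"jaw":0.6},
    {"x":0,"y":0,"z":-4,"rx":0,"ry":0,"rz":0,"jaw":0.6},
    {"x":0,"y":0,"z":-4,"rx":0,"ry":0,"rz":0,"jaw":2.4},
    {"x":-3.6,"y":-1.5,"z":0,"rx":0,"ry":0,"rz":0,"jaw":2.4},
    {"x":-3.6,"y":-1.5,"z":0,"rx":0,"ry":0,"rz":0,"jaw":2.4},
  ],
)

```text
clock: 15.4
tool_pos: [0.5186, 0.077, 0.1016]
eef_rot: [0.706, 0.708, -0.001, -0.003]
contact_force: [-0.0, -0.6, -0.2]
opening: 0.271
finger_force: 0.0
```

Call:
send_rows(
  motion=[
    {"x":-3.6,"y":-1.5,"z":0,"rx":0,"ry":0,"rz":0,"jaw":2.4},
    {"x":-3.6,"y":-1.5,"z":0,"rx":0,"ry":0,"rz":0,"jaw":2.4},
    {"x":-3.6,"y":-1.5,"z":0,"rx":0,"ry":0,"rz":0,"jaw":2.4},
    {"x":-3.6,"y":-1.5,"z":0,"rx":0,"ry":0,"rz":0,"jaw":2.4},
    {"x":0,"y":0,"z":0,"rx":0,"ry":0,"rz":0,"jaw":2.4},
  ],
)

```text
clock: 15.9
tool_pos: [0.4544, -0.0737, 0.1008]
eef_rot: [0.71, 0.704, -0.006, -0.003]
contact_force: [-0.3, 0.0, -0.0]
opening: 0.275
finger_force: 0.0
```

```bash
python3 st.py .457 -.063 .019; python3 m.py | grep -E "red"
```

```text
15.9 [ 0.4544 -0.0737  0.1008] F [-0.3  0.  -0. ] open 0.275 tx [ 0.009  1.    -0.003] tz [-0.013 -0.003 -1.   ]
shift cm [1.1  0.36 8.17]
red [298.4 130.8] 72 gap 0.0020 [0.7646 0.0819 0.1427] [251. 342.]
red [431.4 153.7] 149 gap 0.0019 [ 0.7466 -0.2635  0.0153] [159. 268.]
red [333.4 192.1] 49 gap 0.0022 [ 0.6318 -0.007   0.0471] [277. 292.]
red [254.9 220.9] 51 gap 0.0020 [0.5528 0.1961 0.0304] [382. 330.]
red [ 52. 363.] 21 gap 0.2601 [0.2805 0.4554 0.2789] [548. 247.]
red [188.8 371.3] 45 gap 0.0018 [0.1633 0.3465 0.0465] [548. 247.]
```

C2 is on the blue mat with its jaw still open. Descending behind C3.

Call:
send_rows(
  motion=[
    {"x":0,"y":0.2,"z":2.5,"rx":0,"ry":0,"rz":0,"jaw":2.4},
    {"x":0,"y":0,"z":2.5,"rx":0,"ry":0,"rz":0,"jaw":2.4},
    {"x":0,"y":0,"z":2,"rx":0,"ry":0,"rz":0,"jaw":2.4},
    {"x":0,"y":0,"z":0.8,"rx":0,"ry":0,"rz":0,"jaw":2.4},
    {"x":0,"y":0,"z":0,"rx":0,"ry":0,"rz":0,"jaw":2.4},
  ],
)

```text
clock: 16.5
tool_pos: [0.4589, -0.066, 0.0217]
eef_rot: [0.706, 0.708, -0.003, -0.004]
contact_force: [0.3, 0.2, -0.3]
opening: 0.273
finger_force: 0.0
```

```bash
python3 st.py .457 -.063 .019
```

```text
16.5 [ 0.4589 -0.066   0.0217] F [ 0.3  0.2 -0.3] open 0.273 tx [-0.003  1.     0.001] tz [-0.011  0.001 -1.   ]
shift cm [ 0.3  -0.18  0.27]
```

Call:
send_rows(
  motion=[
    {"x":0.5,"y":-0.2,"z":0.2,"rx":0,"ry":0,"rz":0,"jaw":2.4},
    {"x":0.7,"y":0,"z":0,"rx":0,"ry":0,"rz":0,"jaw":2.4},
    {"x":0.7,"y":0,"z":0,"rx":0,"ry":0,"rz":0,"jaw":2.4},
    {"x":1.0,"y":0,"z":0,"rx":0,"ry":0,"rz":0,"jaw":2.4},
    {"x":1.0,"y":0,"z":0,"rx":0,"ry":0,"rz":0,"jaw":2.4},
  ],
)

```text
clock: 17.0
tool_pos: [0.4589, -0.0285, 0.0227]
eef_rot: [0.707, 0.707, -0.004, -0.004]
contact_force: [0.2, -1.6, -1.1]
opening: 0.272
finger_force: 0.7
```

Call:
send_rows(
  motion=[
    {"x":1.2,"y":0,"z":0,"rx":0,"ry":0,"rz":0,"jaw":2.4},
    {"x":1.2,"y":0,"z":0,"rx":0,"ry":0,"rz":0,"jaw":2.4},
    {"x":1.2,"y":0,"z":0,"rx":0,"ry":0,"rz":0,"jaw":2.4},
    {"x":1.0,"y":0,"z":0,"rx":0,"ry":0,"rz":0,"jaw":2.4},
    {"x":0.5,"y":0,"z":0,"rx":0,"ry":0,"rz":0,"jaw":2.4},
  ],
)

```text
clock: 17.5
tool_pos: [0.4583, 0.0233, 0.0221]
eef_rot: [0.706, 0.708, -0.004, -0.004]
contact_force: [-0.2, -3.7, 1.9]
opening: 0.271
finger_force: 1.5
```

```bash
python3 st.py .457 .17 .019; python3 -c "
from h import *
s=snap('scene','pics/s3.png'); cv2.imwrite('pics/s3.png',cv2.resize(s['img'][200:400,230:500,::-1],None,fx=2.5,fy=2.5))"
```

```text
17.5 [0.4583 0.0233 0.0221] F [-0.2 -3.7  1.9] open 0.271 tx [-0.002  1.     0.001] tz [-0.011  0.001 -1.   ]
shift cm [14.67 -0.09  0.32]
```

View pics/s3.png

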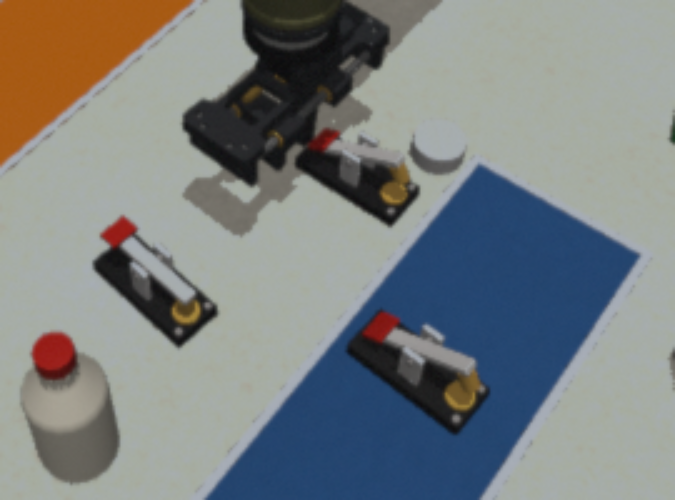

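The crop shows C2 open on the blue mat at (420,370). C3 at (360,180) is sliding straight and clear of the tin at (438,148). Continuing the push.

Call:
send_rows(
  motion=[
    {"x":1.0,"y":0,"z":0,"rx":0,"ry":0,"rz":0,"jaw":2.4},
    {"x":1.2,"y":0,"z":0,"rx":0,"ry":0,"rz":0,"jaw":2.4},
    {"x":1.2,"y":0,"z":0,"rx":0,"ry":0,"rz":0,"jaw":2.4},
    {"x":1.2,"y":0,"z":0,"rx":0,"ry":0,"rz":0,"jaw":2.4},
    {"x":1.2,"y":0,"z":0,"rx":0,"ry":0,"rz":0,"jaw":2.4},
  ],
)

```text
clock: 18.05
tool_pos: [0.4578, 0.0816, 0.0217]
eef_rot: [0.707, 0.708, -0.004, -0.005]
contact_force: [-0.5, -3.3, 2.9]
opening: 0.274
finger_force: 1.6
```

Call:
send_rows(
  motion=[
    {"x":1.2,"y":0,"z":0,"rx":0,"ry":0,"rz":0,"jaw":2.4},
    {"x":1.2,"y":0,"z":0,"rx":0,"ry":0,"rz":0,"jaw":2.4},
    {"x":1.2,"y":0,"z":0,"rx":0,"ry":0,"rz":0,"jaw":2.4},
    {"x":1.2,"y":0,"z":0,"rx":0,"ry":0,"rz":0,"jaw":2.4},
    {"x":1.2,"y":0,"z":0,"rx":0,"ry":0,"rz":0,"jaw":2.4},
  ],
)

```text
clock: 18.55
tool_pos: [0.4578, 0.1415, 0.0217]
eef_rot: [0.707, 0.707, -0.004, -0.005]
contact_force: [-0.1, -3.1, 2.6]
opening: 0.27
finger_force: 1.5
```

Call:
send_rows(
  motion=[
    {"x":1.0,"y":0,"z":0,"rx":0,"ry":0,"rz":0,"jaw":2.4},
    {"x":0.7,"y":0,"z":0,"rx":0,"ry":0,"rz":0,"jaw":2.4},
    {"x":0.3,"y":0,"z":0,"rx":0,"ry":0,"rz":0,"jaw":2.4},
    {"x":0,"y":0,"z":0,"rx":0,"ry":0,"rz":0,"jaw":2.4},
    {"x":-1.5,"y":0,"z":0,"rx":0,"ry":0,"rz":0,"jaw":2.4},
  ],
)

```text
clock: 19.05
tool_pos: [0.4585, 0.1483, 0.0218]
eef_rot: [0.705, 0.709, -0.002, -0.006]
contact_force: [0.1, -0.3, -0.5]
opening: 0.271
finger_force: 0.0
```

```bash
python3 st.py .63 .15 .12;python3 m.py | grep -E "red"
```

```text
19.05 [0.4585 0.1483 0.0218] F [ 0.1 -0.3 -0.5] open 0.271 tx [-0.005  1.     0.005] tz [-0.01   0.005 -1.   ]
shift cm [  0.15  17.05 -10.  ]
red [298.4 130.8] 73 gap 0.0019 [0.7646 0.082  0.143 ] [251. 342.]
red [431.4 153.7] 150 gap 0.0020 [ 0.7465 -0.2633  0.0158] [159. 268.]
red [333.5 192.3] 49 gap 0.0026 [ 0.6315 -0.0072  0.0462] [277. 293.]
red [189.  371.1] 49 gap 0.0011 [0.1637 0.3463 0.0469] [548. 247.]
```

Call:
send_rows(
  motion=[
    {"x":0,"y":0,"z":-4,"rx":0,"ry":0,"rz":0,"jaw":1.6},
    {"x":0,"y":0,"z":-4,"rx":0,"ry":0,"rz":0,"jaw":1.6},
    {"x":0,"y":0,"z":-3,"rx":0,"ry":0,"rz":0,"jaw":1.6},
    {"x":-1,"y":4,"z":0,"rx":0,"ry":0,"rz":0,"jaw":1.6},
    {"x":-1,"y":4,"z":0,"rx":0,"ry":0,"rz":0,"jaw":1.6},
  ],
)

```text
clock: 19.65
tool_pos: [0.5402, 0.1249, 0.1324]
eef_rot: [0.706, 0.708, -0.003, -0.004]
contact_force: [0.1, 1.0, -1.8]
opening: 0.18
finger_force: 0.0
```

Call:
send_rows(
  motion=[
    {"x":-1,"y":4,"z":0,"rx":0,"ry":0,"rz":0,"jaw":1.6},
    {"x":-1,"y":3.7,"z":0,"rx":0,"ry":0,"rz":0,"jaw":1.6},
    {"x":0,"y":0,"z":0,"rx":0,"ry":0,"rz":0,"jaw":1.6},
    {"x":0,"y":0,"z":0,"rx":0,"ry":0,"rz":0,"jaw":1.6},
    {"x":0,"y":0,"z":0,"rx":0,"ry":0,"rz":0,"jaw":1.6},
  ],
)

```text
clock: 20.15
tool_pos: [0.6146, 0.1058, 0.1295]
eef_rot: [0.706, 0.708, -0.005, -0.005]
contact_force: [0.4, 0.1, -0.4]
opening: 0.183
finger_force: 0.0
```

```bash
python3 st.py .616 .108 .019;python3 m.py | grep -E "red"; python3 -c "
from h import *
s=snap('scene','pics/s4.png')"
```

```text
20.15 [0.6146 0.1058 0.1295] F [ 0.4  0.1 -0.4] open 0.183 tx [-0.002  1.     0.001] tz [-0.014  0.001 -1.   ]
shift cm [ 0.21  0.29 11.05]
red [298.4 130.8] 76 gap 0.0020 [0.7646 0.0819 0.1429] [251. 342.]
red [431.6 153.9] 155 gap 0.0021 [ 0.7463 -0.264   0.0148] [159. 268.]
red [334.2 190.4] 29 gap 0.0511 [ 0.6813 -0.0235 -0.1098] [251. 342.]
red [255.1 221.1] 56 gap 0.0018 [0.5524 0.1959 0.0295] [382. 330.]
red [257. 264.] 53 gap 0.0015 [0.4404 0.1867 0.0286] [411. 291.]
red [ 52.5 363. ] 22 gap 0.2592 [0.2801 0.4552 0.2781] [548. 247.]
red [189.  371.1] 48 gap 0.0010 [0.1637 0.3462 0.0468] [548. 247.]
```

View pics/s4.png

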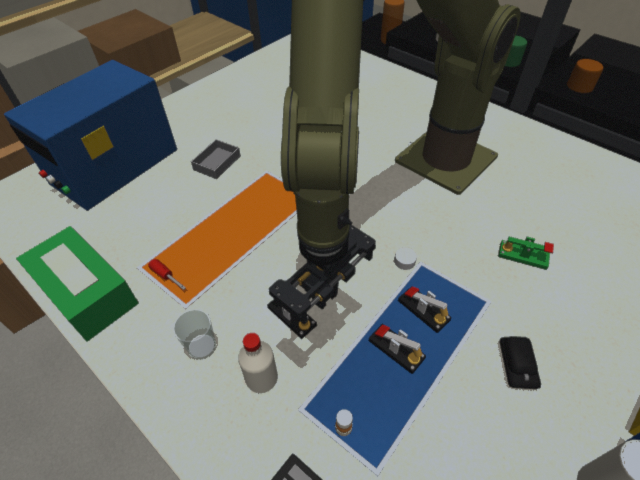

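Both free clamps are open on the blue mat, at (425,308) and (397,347). The gripper is over C1's jaw end and clear of the wash bottle (257,365). Descending.

Call:
send_rows(
  motion=[
    {"x":0.2,"y":0.2,"z":3.5,"rx":0,"ry":0,"rz":0,"jaw":1.6},
    {"x":0.1,"y":0,"z":3.5,"rx":0,"ry":0,"rz":0,"jaw":1.6},
    {"x":0,"y":0,"z":2.5,"rx":0,"ry":0,"rz":0,"jaw":1.6},
    {"x":0,"y":0,"z":1,"rx":0,"ry":0,"rz":0,"jaw":1.6},
    {"x":0,"y":0,"z":0.4,"rx":0,"ry":0,"rz":0,"jaw":1.6},
  ],
)

```text
clock: 20.8
tool_pos: [0.6161, 0.1089, 0.0201]
eef_rot: [0.706, 0.708, -0.005, -0.005]
contact_force: [-0.3, -0.3, 0.0]
opening: 0.182
finger_force: 0.0
```

```bash
python3 st.py .616 -.18 .019
```

```text
20.8 [0.6161 0.1089 0.0201] F [-0.3 -0.3  0. ] open 0.182 tx [-0.002  1.     0.001] tz [-0.014  0.001 -1.   ]
shift cm [-28.89  -0.07   0.09]
```

Call:
send_rows(
  motion=[
    {"x":-0.6,"y":0,"z":0,"rx":0,"ry":0,"rz":0,"jaw":1.6},
    {"x":-0.7,"y":0,"z":0,"rx":0,"ry":0,"rz":0,"jaw":1.6},
    {"x":-0.7,"y":0,"z":0,"rx":0,"ry":0,"rz":0,"jaw":1.6},
    {"x":-0.8,"y":0,"z":0,"rx":0,"ry":0,"rz":0,"jaw":1.6},
    {"x":-1.0,"y":0,"z":0,"rx":0,"ry":0,"rz":0,"jaw":1.6},
  ],
)

```text
clock: 21.3
tool_pos: [0.6179, 0.0718, 0.0219]
eef_rot: [0.706, 0.708, -0.002, -0.005]
contact_force: [-0.1, 3.5, 1.4]
opening: 0.183
finger_force: 1.9
```

Call:
send_rows(
  motion=[
    {"x":-1.2,"y":0,"z":0,"rx":0,"ry":0,"rz":0,"jaw":1.6},
    {"x":-1.2,"y":0,"z":0,"rx":0,"ry":0,"rz":0,"jaw":1.6},
    {"x":-1.2,"y":0,"z":0,"rx":0,"ry":0,"rz":0,"jaw":1.6},
    {"x":-1.2,"y":0,"z":0,"rx":0,"ry":0,"rz":0,"jaw":1.6},
    {"x":-1.2,"y":0,"z":0,"rx":0,"ry":0,"rz":0,"jaw":1.6},
  ],
)

```text
clock: 21.8
tool_pos: [0.6169, 0.0095, 0.0206]
eef_rot: [0.707, 0.707, -0.004, -0.005]
contact_force: [0.0, 3.3, 3.6]
opening: 0.184
finger_force: 1.9
```

```bash
python3 st.py .616 -.18 .019; python3 m.py | grep -E "red"; python3 -c "
from h import *
s=snap('scene','pics/s5.png'); cv2.imwrite('pics/s5.png',cv2.resize(s['img'][200:400,130:400,::-1],None,fx=2.5,fy=2.5))"
```

```text
21.8 [0.6169 0.0095 0.0206] F [0.  3.3 3.6] open 0.184 tx [-0.001  1.     0.001] tz [-0.012  0.001 -1.   ]
shift cm [-18.95  -0.1    0.15]
red [298.4 130.7] 74 gap 0.0018 [0.7647 0.082  0.1432] [251. 342.]
red [431.6 153.9] 155 gap 0.0022 [ 0.7463 -0.264   0.0149] [159. 268.]
red [254.9 221. ] 50 gap 0.0019 [0.5526 0.196  0.03  ] [382. 330.]
red [256.9 264.1] 50 gap 0.0017 [0.4402 0.1867 0.0285] [411. 291.]
red [ 52.5 363. ] 22 gap 0.2592 [0.2801 0.4552 0.2781] [548. 247.]
red [188.8 370.9] 47 gap 0.0015 [0.1642 0.3465 0.0475] [548. 247.]
```

View pics/s5.png

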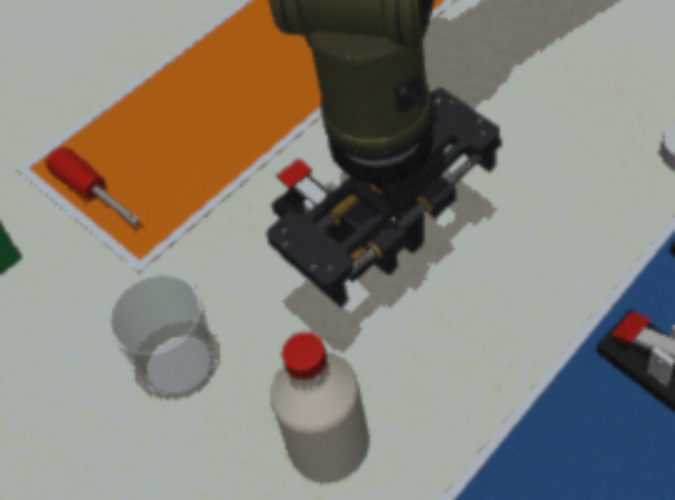

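C1's red tab at (293,173) is moving ahead of the gripper, and the beaker and wash bottle are clear. Continuing.

Call:
send_rows(
  motion=[
    {"x":-1.2,"y":0,"z":0,"rx":0,"ry":0,"rz":0,"jaw":1.6},
    {"x":-1.3,"y":0,"z":0,"rx":0,"ry":0,"rz":0,"jaw":1.6},
    {"x":-1.3,"y":0,"z":0,"rx":0,"ry":0,"rz":0,"jaw":1.6},
    {"x":-1.3,"y":0,"z":0,"rx":0,"ry":0,"rz":0,"jaw":1.6},
    {"x":-1.3,"y":0,"z":0,"rx":0,"ry":0,"rz":0,"jaw":1.6},
  ],
)

```text
clock: 22.45
tool_pos: [0.6168, -0.0551, 0.0204]
eef_rot: [0.707, 0.707, -0.004, -0.005]
contact_force: [0.4, 1.1, -0.6]
opening: 0.185
finger_force: 0.8
```

Call:
send_rows(
  motion=[
    {"x":-1.3,"y":0,"z":0,"rx":0,"ry":0,"rz":0,"jaw":1.6},
    {"x":-1.3,"y":0,"z":0,"rx":0,"ry":0,"rz":0,"jaw":1.6},
    {"x":-1.3,"y":0,"z":0,"rx":0,"ry":0,"rz":0,"jaw":1.6},
    {"x":-1.3,"y":0,"z":0,"rx":0,"ry":0,"rz":0,"jaw":1.6},
    {"x":-1.3,"y":0,"z":0,"rx":0,"ry":0,"rz":0,"jaw":1.6},
  ],
)

```text
clock: 22.95
tool_pos: [0.6171, -0.1194, 0.0205]
eef_rot: [0.707, 0.707, -0.004, -0.005]
contact_force: [0.5, 2.0, -1.2]
opening: 0.181
finger_force: 0.8
```

Call:
send_rows(
  motion=[
    {"x":-1.3,"y":0,"z":0,"rx":0,"ry":0,"rz":0,"jaw":1.6},
    {"x":-1.3,"y":0,"z":0,"rx":0,"ry":0,"rz":0,"jaw":1.6},
    {"x":-1.2,"y":0,"z":0,"rx":0,"ry":0,"rz":0,"jaw":1.6},
    {"x":-0.8,"y":0,"z":0,"rx":0,"ry":0,"rz":0,"jaw":1.6},
    {"x":-0.3,"y":0,"z":0,"rx":0,"ry":0,"rz":0,"jaw":1.6},
  ],
)

```text
clock: 23.45
tool_pos: [0.6171, -0.1688, 0.0205]
eef_rot: [0.707, 0.707, -0.004, -0.004]
contact_force: [0.3, 1.7, -0.3]
opening: 0.184
finger_force: 1.0
```

Call:
send_rows(
  motion=[
    {"x":0,"y":0,"z":0,"rx":0,"ry":0,"rz":0,"jaw":1.6},
    {"x":2,"y":0,"z":0,"rx":0,"ry":0,"rz":0,"jaw":1.6},
    {"x":2,"y":0,"z":0,"rx":0,"ry":0,"rz":0,"jaw":1.6},
    {"x":0,"y":0,"z":-4,"rx":0,"ry":0,"rz":0,"jaw":1.6},
    {"x":0,"y":0,"z":-4,"rx":0,"ry":0,"rz":0,"jaw":1.6},
  ],
)

```text
clock: 23.95
tool_pos: [0.6174, -0.1258, 0.1006]
eef_rot: [0.706, 0.708, -0.005, -0.006]
contact_force: [1.0, -0.8, -0.2]
opening: 0.181
finger_force: 0.0
```

Call:
send_rows(
  motion=[
    {"x":3,"y":0,"z":-3,"rx":0,"ry":0,"rz":0,"jaw":1.6},
    {"x":3,"y":0,"z":-3,"rx":0,"ry":0,"rz":0,"jaw":1.6},
    {"x":3,"y":0,"z":-3,"rx":0,"ry":0,"rz":0,"jaw":1.6},
    {"x":0,"y":0,"z":0,"rx":0,"ry":0,"rz":0,"jaw":1.6},
    {"x":0,"y":0,"z":0,"rx":0,"ry":0,"rz":0,"jaw":1.6},
  ],
)

```text
clock: 24.45
tool_pos: [0.6195, -0.0368, 0.1915]
eef_rot: [0.706, 0.708, -0.004, -0.004]
contact_force: [-0.7, -0.4, -0.8]
opening: 0.182
finger_force: 0.0
```

```bash
python3 st.py; python3 m.py | grep -E "red"; python3 -c "
from h import *
s=snap('scene','pics/s6.png')"
```

```text
24.45 [ 0.6195 -0.0368  0.1915] F [-0.7 -0.4 -0.8] open 0.182 tx [-0.003  1.     0.   ] tz [-0.011  0.    -1.   ]
red [298.4 130.7] 72 gap 0.0018 [0.7647 0.0819 0.1431] [251. 342.]
red [431.6 154. ] 156 gap 0.0024 [ 0.7462 -0.264   0.0148] [159. 268.]
red [435.2 191.4] 58 gap 0.0024 [ 0.6403 -0.2694  0.0481] [193. 230.]
red [254.8 221.1] 51 gap 0.0021 [0.5524 0.1962 0.0299] [382. 330.]
red [256.8 264.2] 50 gap 0.0021 [0.4401 0.1868 0.0282] [411. 291.]
red [ 52. 363.] 21 gap 0.2600 [0.2805 0.4554 0.2789] [548. 247.]
red [188.9 371.3] 46 gap 0.0015 [0.1632 0.3464 0.0465] [548. 247.]
```

View pics/s6.png

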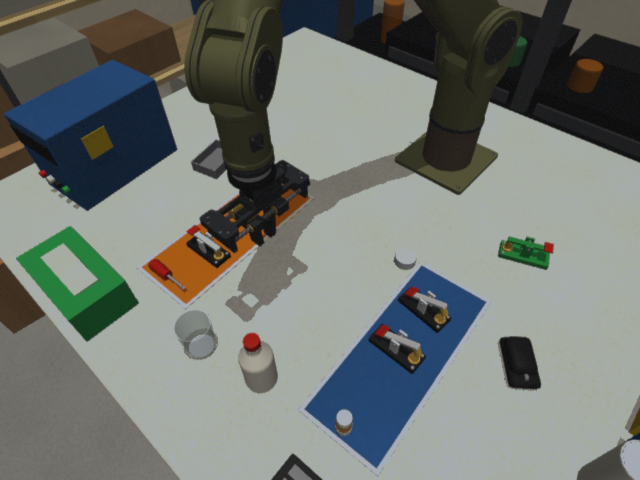

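C1 lies on the orange mat at (208,247), its centre near (0.637, -0.231) and well inside. C2 and C3 are on the blue mat with jaws open. The bystanders have not moved and the robot is clear, so I'm handing in.

```bash
python3 -c "
from plant import *
print(finish_job())"
```

```text
the job is handed in; nothing more can be done
None
```

The job is handed in, but no verdict came back. The far clamp was seized and is on the orange repair mat. The middle and near clamps tipped freely and are on the blue stock mat with their jaws fully open. The last pictures showed nothing else moved.

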